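Clear the wood chips out of the shelf slots with a push stick

ROBOT

A 6-joint arm with a two-finger parallel gripper is mounted at the origin on the work surface. World frame = base frame: x ahead of the robot, y to its left, z up, the work surface at z = 0. Lengths are in mm, angles in rad, forces in N, time in s.
With the tool pointing down it reaches from about 275 to 750 mm from the base axis. Payload 10.2 kg.
Tool frame: the origin (TCP) lies midway between the tips of the shut fingers; the grasp point (between the pads) lies 19 mm behind it (ctrl.grip_depth is the distance from the TCP to the grasp point, in mm); y points along the fingers, x is the direction in which the jaws open and shut, and the axes are right-handed (so a half turn about y gives the same grasp; the last joint's range is limited). The gripper opens to 85 mm and grips with 20 to 120 N. Pads are 22 mm wide; open, the fingers measure 114 mm over their backs; the gripper's body (76 mm by 85 mm) begins 54 mm behind the grasp point. The pads swing forward as they close: fully open they stand 13 mm farther back than shut.
Start: joints at [0.933, 0.313, 1.498, -0, 1.331, -0.223], TCP at [211.592, 480.479, 231.294] pointing down, gripper open.
Joint ranges: [-2.94, 2.94], [-0.97, 2.17], [0.19, 2.56], [-1.23, 4.37], [0.02, 3.11], [-2.88, 2.88]. Speed limits (rad/s): [2.39, 2.39, 3.01, 3.14, 3.14, 3.14].

INTERFACE

Orientations are given as a unit quaternion [w, x, y, z].
In Python, from rig import ctrl gives the robot as it stands. The module is installed in compiled form; this text tells all that it offers.
- The arm moves only by the tool drive_tool, never from a script. Its arguments are lists of equal length, an entry for each row: "gripper": the closure, from 0 (fully open) to 1 (shut); "offset": the shift along the tool's x, y, z in m, a list of three; "turn": the turn about the tool's y in degrees. In form: {"gripper": [gripper, ...], "offset": [[tx, ty, tz], ...], "turn": [turn, ...]}. A call has 1 to 20 rows; each row shifts and turns the commanded pose from where the row before left it, along the tool's axes as they then stand; what a row does not reach is not made up. A row lasts 1/12 s, in which the tool goes at most 41.7 mm and 7.16 degrees, less where a joint would pass 70% of its speed; a pose out of reach is approached as far as the arm can. A call is refused whole if a number of a shift passes 0.0417 or a number of a turn 7.16, either way. A call with a gripper value outside its range is refused whole. The fingers move at their own pace and stop on an object; "force" is the grip in N (left out, the last holds). Time passes only in rows, so rows that do not move let the fingers close. It gives the time, the measured TCP pose, the force and the opening at its end, in the units of the state.
- ctrl.sense(): the state, without advancing time (a new reading comes with each control period).
- ctrl.capture(name): name is "scene" or "top"; returns (picture, depth): 384x512x3 uint8, red, green, blue; 384x512 float32, mm along the optical axis (not along the pixel's ray), 0 where there is no reading.
- ctrl.camera_params(name): a dict with "fovy" (degrees; the focal length in pixels is half the picture's height over the tangent of half this angle, whatever the lens; pixels are square), "cx", "cy" (the principal point, pixels), "view" (4x4, takes a point from world to camera coordinates). Camera axes: x right, y down, z forward; pixel columns grow to the right and rows downward; lengths in mm; the calibration is good to about 2 mm. A picture is of the moment at which its call begins. camera_params takes no time and is no camera call.
- ctrl.finish_job(): hands the job in, once; it reports no verdict.
Trained networks look in the newest picture that a camera, given by its name, has taken for a name from the list of things; names that differ only in an ending like _2 or _b are one class to them, and where a whole thing is asked for, a point or a joint stands for the part that bears it (a point fixed in the world has none). Each returns a list of dicts, best first, with "score" (0 to 1); they miss things now and then, are a little off and sometimes report something else, mostly with a low value. They report only what shows in the picture. A call takes as long as a camera call. They do not tell look-alikes from the thing itself.
- ctrl.boxes_of(camera, query): "centre" ([x, y, z] in mm, in the coordinates of the camera as it stood for that picture, good to about 4 mm: the middle of the surface that is visible of it).
- ctrl.regions_of(camera, query): "mask" (384x512 bool, what is visible of it).
- ctrl.pinpoint(camera, query): "centre" ([x, y, z] in mm, in the coordinates of the camera as it stood for that picture, good to about 4 mm: a listed point, or the origin of a listed thing).
The state is a dict: "time_s": time; "joints": joint angles; "dq": joint speeds; "tau": joint torques, N m; "eef_pos": TCP position; "ee_rot": TCP orientation; "force": force on the tool from outside, world axes, zero at the start; "wrist_torque": the same for the moment, N m; "grip_width": opening from 0.0 (shut) to 1.0 (fully open).
Only numpy, scipy, OpenCV 4.12 (cv2) and the standard library are available. Lean on these libraries where they do the work, as an engineer would, in place of code of your own. Each camera call takes 0.05 s, during which the arm holds its last target.

TASK

Two wood chips are stuck in the slots of the small slotted shelf piece: push them out of the end next to the grey bin so that they fall into it, using the wooden push stick. The stick sits handle-first in its holder, so draw it out by its blade, lay it down on the bench clear of the holder and let go, then take it again by its handle and slide its blade along the slots. Leave the round steel stop pin where it stands in its slot and the other things on the bench alone, and finish with the stick lying on the bench, let go, outside its holder.

Things in the scene. Friction and masses are not known exactly. Their poses are not given: they have to be found in the camera images.
- shelf_piece: Fixed slotted shelf piece, 135 (x) x 120 (y) x 67 mm high. Origin: centre of its underside. A cream base carries four aluminium rails 22 mm high; between them three slots run along its y axis, 17 mm wide, open on top and at both ends, centred at x = -37, 0, +37 mm, from y = -60 to +60, slot floor at z = 45. The bin is at the +y end; the stick enters at the -y end, which is sheer. Yaw varies.
- bin: Fixed grey open box, 190 (x) x 150 (y) x 40 mm high, walls and floor 4 mm. Origin: centre of its underside. It stands against the +y end of the shelf piece, turned as that is, its rim 5 mm below the slot floors, so that what is pushed out of a slot falls in.
- holder: Fixed dark steel sleeve lying on the bench that holds the stick: outside 64 (x) x 106 (y) x 42 mm high, inside 48 wide and 38 high, roofed, closed at its -y end, open at its +y end (the mouth). Origin on the bench midway along the inside, which runs from y = -50 to +50 mm (the mouth).
- push_stick: Loose wooden push stick, about 120 g. Handle: block 36 (x) x 80 (y) x 30 mm high, y = -40 to +40, too wide for the slots. Blade: bar 10 mm wide (x), 16 high, y = +40 to its tip at +190, its underside 2 mm above the handle's. Origin: centre of the handle's underside. Balances 35 mm ahead of it. At the start the handle is inside the holder, on the bench, blade out of the mouth, free to slide.
- stick_tip (a point): Centre of the tip face of the stick's blade: 190 mm ahead (+y) of the stick's origin, 10 mm above the handle's underside.
- stick_grip (a point): Centre of the stick's handle, 15 mm above its underside.
- chip_long: Loose wood chip, a stepped block 14 (x) x 32 (y) x 15 mm high, 14 g, lying in one of the three slots, along it. Origin: underside, near its middle (16 mm from either end).
- chip_short: Loose wood chip, a stubby block 14 (x) x 18 (y) x 19 mm high, 12 g, in another of the slots. Origin: centre of its underside.
- stop_pin: Loose round steel stop pin, 14 mm across, 16 mm high, 30 g, standing in the remaining slot; to be left there. Origin: centre of its underside. Which slot holds which of the three varies.
- tape_roll: Bystander: paper tape roll lying flat, 76 mm across, 24 mm high. Origin: centre of its underside.
- screw_jar: Bystander: clear jar with steel cap, 52 mm across, 60 mm high. Origin: centre of its underside.
- carton: Bystander: small carton 60 x 80 x 45 mm high. Origin: centre of its underside.
- screwdriver: Bystander: screwdriver 180 mm long lying on the bench. Origin near its middle, on the bench.
- can: Bystander: upright can, 60 mm across, 150 mm high. Origin: centre of its underside.
- bracket: Bystander: steel angle bracket, 50 x 35 mm, 42 mm high. Origin: centre of its underside.
Mind the look-alikes: they are no part of the job. Several things have the shape of the shelf_piece; the one meant has the colours described above.

How it is judged (in metres and radians):
On the way, in this order (a step that is already met when the one before it is completed fails the run):
1. the stick is drawn out of the holder, laid on the bench and let go (horizontal distance between stick_grip and holder above 0.09 m and height (world z) of stick_grip below 0.03 m and contact force between the fingers and push_stick below 0.1 N and linear speed of push_stick below 0.03 m/s), for 0.2 s.
2. the blade, held, is in a slot of the shelf piece (y of stick_tip in the frame of shelf_piece between -0.045 and 0.06 m and x of stick_tip in the frame of shelf_piece between -0.05 and 0.05 m and z of stick_tip in the frame of shelf_piece between 0.045 and 0.066 m and angle between the y axis of push_stick and the y axis of shelf_piece, either way round below 0.2 rad and contact force between the fingers and push_stick above 0.5 N), for 0.1 s.
At the end, for the whole second after the job is handed in: Both chips lie at rest inside the bin (below its rim); the stick lies at rest on the bench, let go, its handle and tip less than 30 mm above the bench and its handle's centre over 90 mm from the holder's origin; the stop pin stands within 10 mm of where it was (all of step 1 and x of chip_long in the frame of bin between -0.093 and 0.093 m and y of chip_long in the frame of bin between -0.073 and 0.073 m and z of each of chip_long, chip_short in the frame of bin below 0.035 m and linear speed of each of chip_long, chip_short below 0.03 m/s and x of chip_short in the frame of bin between -0.093 and 0.093 m and y of chip_short in the frame of bin between -0.073 and 0.073 m and height (world z) of stick_tip below 0.03 m and distance of stop_pin from where it was at the start of the episode below 0.01 m); the robot touches nothing.
It fails at once if the stop pin is pushed more than 10 mm or knocked over (distance of stop_pin from where it was at the start of the episode above 0.01 m or angle between stop_pin's own z axis and vertical above 0.5 rad).
It fails at once if another thing on the bench is moved more than 30 mm or knocked over (distance of any of tape_roll, screw_jar, carton, screwdriver, can, bracket from where it was at the start of the episode above 0.03 m or angle between any of can, screw_jar, carton, bracket, tape_roll's own z axis and vertical above 0.5 rad).
It also fails if it takes over 62 s, if anything falls off the work surface, if the arm or the gripper's body presses on something with over 40 N, if the wrist force passes 120 N, or if a joint passes its speed limit or range.

## Working session

There is one attempt and no reset: what is moved stays moved. The work goes in short steps, Python scripts to look and compute and a tool call to move; the robot and the scene stay as the last step left them, time stands still between calls to the robot, and variables do not carry over. Pictures are saved under pics/ and viewed, and the job is handed in when it is done.

Besides the shell and the picture viewer there is one more tool, called after "Request:" as a command line: name --pt "numbers of a row" for each row, then --argument value for the rest. drive_tool: Moves the arm, as the interface text tells. Its arguments: {"type":"object","properties":{"gripper":{"type":"array","items":{"type":"number"}},"offset":{"type":"array","items":{"type":"array","items":{"type":"number"}}},"turn":{"type":"array","items":{"type":"number"}},"force":{"type":"number"}},"required":["gripper","offset","turn"]}

```bash
mkdir -p pics; cat > h.py <<'E'
import numpy as np, cv2
from rig import ctrl
def K(n):
    p=ctrl.camera_params(n); f=192/np.tan(np.radians(p['fovy'])/2); return f,p['cx'],p['cy'],np.array(p['view'])
def c2w(n,c):
    V=K(n)[3]; return (np.linalg.inv(V)@np.r_[c,1])[:3]
def px2w(n,u,v,d):
    f,cx,cy,V=K(n); return c2w(n,[(u-cx)*d/f,(v-cy)*d/f,d])
def w2px(n,P):
    f,cx,cy,V=K(n); c=(V@np.r_[P,1])[:3]; return c[0]*f/c[2]+cx,c[1]*f/c[2]+cy
def cloud(n,depth):
    f,cx,cy,V=K(n); v,u=np.mgrid[:384,:512]
    c=np.stack([(u-cx)*depth/f,(v-cy)*depth/f,depth,np.ones_like(depth)],-1)
    return (c@np.linalg.inv(V).T)[...,:3]
def snap(n,name,scale=1.5):
    im,d=ctrl.capture(n); cv2.imwrite(f'pics/{name}.png',cv2.resize(im[...,::-1],None,fx=scale,fy=scale,interpolation=cv2.INTER_CUBIC)); np.save(f'{name}_d.npy',d); np.save(f'{name}_i.npy',im); return im,d
def pose():
    s=ctrl.sense(); print('t',round(s['time_s'],2),'pos',np.round(s['eef_pos'],1),'q',np.round(s['ee_rot'],4),'F',np.round(s['force'],1),'w',round(s['grip_width'],3),'j',np.round(s['joints'],2)); return s
E
python3 - <<'E'
from h import *
for n in('scene','top'):
    snap(n,n+'0'); print(n,K(n)[:3],np.round(np.linalg.inv(K(n)[3]),3))
pose()
for q in ['shelf_piece','bin','holder','push_stick','stick_tip','chip_long','chip_short','stop_pin']:
    for n in ('top','scene'):
        for r in ctrl.pinpoint(n,q)[:4]:
            P=c2w(n,r['centre']); print(q,n,round(r['score'],2),np.round(P),np.round(w2px(n,P)))
E
```

```text
scene (np.float64(398.1324647890005), 255.1857915488446, 192.37438672883027) [[ 5.950000e-01  4.390000e-01 -6.740000e-01  1.318643e+03]
 [ 8.040000e-01 -3.040000e-01  5.110000e-01 -4.850970e+02]
 [ 2.000000e-02 -8.450000e-01 -5.340000e-01  6.528810e+02]
 [ 0.000000e+00  0.000000e+00  0.000000e+00  1.000000e+00]]
top (np.float64(410.8712584736305), 254.61908420704899, 188.6275250957926) [[ 2.400000e-02 -9.780000e-01  2.070000e-01  3.221030e+02]
 [-1.000000e+00 -2.400000e-02  7.000000e-03  7.504100e+01]
 [-2.000000e-03 -2.070000e-01 -9.780000e-01  1.220329e+03]
 [ 0.000000e+00  0.000000e+00  0.000000e+00  1.000000e+00]]
t 0.1 pos [211.5 480.3 230.8] q [-0.5921  0.5924  0.3859 -0.3867] F [-0.8 -0.7 -0.5] w 1.001 j [ 0.93  0.31  1.5   0.    1.33 -0.22]
shelf_piece top 0.71 [347. 526.   0.] [101. 263.]
shelf_piece top 0.63 [613.  91.   0.] [252. 178.]
shelf_piece top 0.51 [777.  -8.   4.] [285. 127.]
shelf_piece scene 0.9 [612.  84.   0.] [264. 217.]
shelf_piece scene 0.59 [347. 526.   1.] [313. 145.]
bin top 0.88 [589. 222.  -3.] [209. 185.]
bin scene 0.58 [588. 218.   3.] [294. 197.]
holder top 0.66 [ 460. -361.   -6.] [403. 232.]
holder scene 0.78 [ 463. -369.    0.] [ 82. 249.]
holder scene 0.58 [615.  82.   3.] [264. 217.]
stick_tip top 0.77 [ 457. -181.   13.] [343. 231.]
stick_tip scene 0.8 [ 463. -182.   12.] [152. 220.]
stick_tip scene 0.41 [ 702. -100.    0.] [226. 260.]
chip_long top 0.62 [579.  60.  48.] [263. 186.]
chip_short top 0.5 [779.  -8.   3.] [285. 127.]
chip_short top 0.45 [642. 106.  46.] [247. 165.]
chip_short scene 0.56 [648. 105.  50.] [279. 206.]
```

View pics/top0.png

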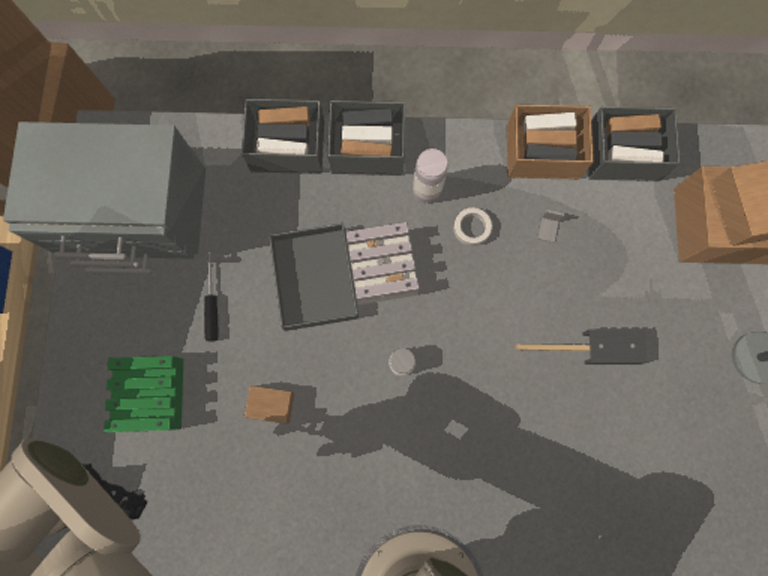

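View pics/scene0.png

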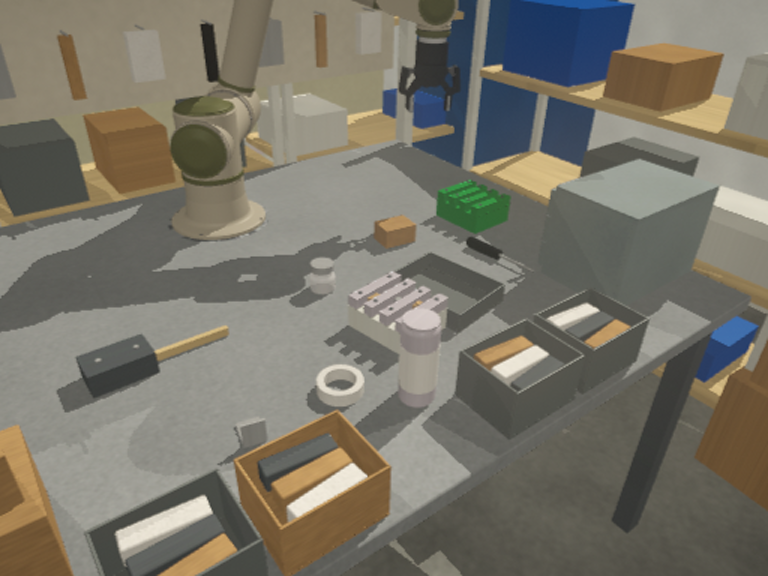

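```bash
python3 - <<'E'
from h import *
im=np.load('top0_i.npy')[...,::-1]; a=im[130:230,200:330]; 
cv2.imwrite('pics/crop0.png',cv2.resize(a,None,fx=6,fy=6,interpolation=cv2.INTER_CUBIC)[:600,:780])
E
```

```text
(no output)
```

View pics/crop0.png

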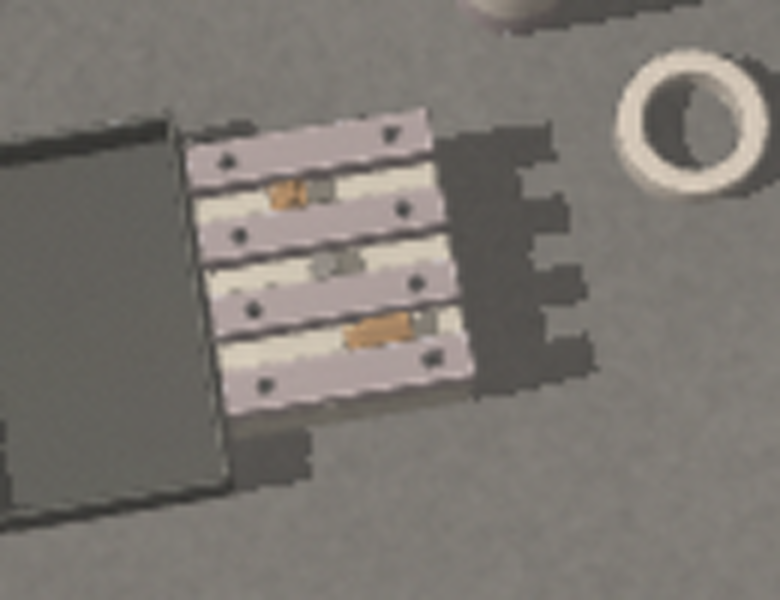

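The piece meant is the cream and aluminium one at top px ~(255,175) against the grey bin. The green one at ~(97,262) is a look-alike with the wrong colours and no bin. The enlarged crop shows the short chip in the far slot at px (250,162), the pin in the middle slot at (256,174) and the long chip in the near slot at (263,185). Next I'll measure these properly.

```bash
python3 - <<'E'
from h import *
from scipy.spatial.transform import Rotation as R
im=np.load('top0_i.npy'); d=np.load('top0_d.npy'); C=cloud('top',d)
def blob(x0,x1,y0,y1,z0,z1,n='?',CC=C):
    m=(CC[...,0]>x0)&(CC[...,0]<x1)&(CC[...,1]>y0)&(CC[...,1]<y1)&(CC[...,2]>z0)&(CC[...,2]<z1)
    P=CC[m]; 
    r=cv2.minAreaRect(P[:,:2].astype(np.float32)); print(n,len(P),'rect',np.round(r[0],1),np.round(r[1],1),round(r[2],1),'zmed',round(np.median(P[:,2]),1),'mm',np.round(P.min(0)),np.round(P.max(0))); return P
print('bench z',np.median(C[200:240,300:340,2]))
P=blob(500,720,0,170,60,75,'rails')
blob(400,520,-430,-320,36,50,'holder')
blob(440,490,-310,-160,10,26,'blade')
blob(640,860,-80,60,30,200,'can')
blob(600,800,-130,-20,15,33,'tape')
blob(600,800,-240,-130,12,60,'bracket')
blob(400,560,-20,60,20,80,'jar')
blob(560,760,-10,170,42,56,'floor/chips')
q=ctrl.sense()['ee_rot']; print(np.round(R.from_quat([q[1],q[2],q[3],q[0]]).as_matrix(),3))
for n in['can','screw_jar','bracket','tape_roll','stop_pin','carton']:
    for cam in('top','scene'):
        for r in ctrl.pinpoint(cam,n)[:2]: print(n,cam,round(r['score'],2),np.round(c2w(cam,r['centre'])))
E
```

```text
bench z 0.6758594134441864
rails 1307 rect [612.3  85.2] [136.4 119.8] 11.1 zmed 67.4 mm [535.  15.  60.] [689. 154.  75.]
holder 798 rect [ 460.8 -371.7] [ 63.7 104. ] 1.4 zmed 42.5 mm [ 428. -424.   37.] [ 494. -320.   50.]
blade 160 rect [ 457.1 -245.1] [128.2   9.8] 89.8 zmed 18.5 mm [ 452. -309.   10.] [ 462. -181.   24.]
can 807 rect [756.   22.6] [213.4 139.8] 19.0 zmed 116.1 mm [640. -78.  30.] [859.  58. 155.]
tape 271 rect [722.3 -82.8] [127.8  73.9] 30.2 zmed 23.7 mm [ 662. -128.   15.] [766. -21.  31.]
bracket 18 rect [ 699.6 -132.3] [ 4.1 32.3] 89.4 zmed 23.8 mm [ 684. -134.   20.] [ 716. -130.   29.]
jar 299 rect [480.1  36.6] [ 44.7 159.7] 89.8 zmed 60.9 mm [400.  14.  21.] [560.  59.  72.]
floor/chips 512 rect [661.8  67.8] [173.3 184.4] 10.6 zmed 46.2 mm [562. -10.  42.] [759. 162.  56.]
[[ 0.403 -0.    -0.915]
 [ 0.915 -0.     0.403]
 [-0.    -1.     0.   ]]
can top 0.91 [779.  -6.  -0.]
can top 0.68 [ 455. -177.   13.]
can scene 0.8 [781.  -3.  -7.]
can scene 0.47 [ 706. -257.   -2.]
screw_jar top 0.21 [587. 221.  -3.]
screw_jar top 0.2 [547. 426.   1.]
screw_jar scene 0.73 [423.  37.  -4.]
bracket top 0.58 [ 702. -254.    4.]
bracket scene 0.53 [ 704. -258.   -0.]
bracket scene 0.2 [610.  83.  -0.]
tape_roll top 0.59 [703. -96.   0.]
tape_roll scene 0.68 [ 461. -371.    0.]
tape_roll scene 0.66 [ 699. -100.    2.]
carton top 0.83 [335. 290.   1.]
carton top 0.2 [ 458. -179.   10.]
carton scene 0.74 [332. 292.   4.]
```

```bash
cat > fit.py <<'E'
from h import *
from scipy.optimize import minimize
def fit(d,cam='top'):
    C=cloud(cam,d).reshape(-1,3)
    m=(abs(C[:,0]-612)<90)&(abs(C[:,1]-86)<85)&(C[:,2]>62)&(C[:,2]<75); P=C[m][:,:2]
    # maximize rail points inside rail bands minus in slots
    def loc(p):
        c,s=np.cos(p[2]),np.sin(p[2]); D=P-p[:2]; return D@[c,s],D@[-s,c]
    def cost(p):
        x,y=loc(p); dx=np.min([abs(x-a) for a in(-37,0,37)],0)
        return np.maximum(0,9-dx).sum()+np.maximum(0,abs(x)-67).sum()+np.maximum(0,abs(y)-60).sum()
    best=min((minimize(cost,[612.3,85.2,np.radians(a)],method='Nelder-Mead',options=dict(xatol=.01,fatol=.01)) for a in(9,10,11,12)),key=lambda r:r.fun)
    return best.x,best.fun,len(P)
if __name__=='__main__':
    p,f,n=fit(np.load('top0_d.npy')); print(p[:2],np.degrees(p[2]),f,n)
    p2=fit(np.load('scene0_d.npy'),'scene'); print(p2[0][:2],np.degrees(p2[0][2]),p2[1:])
    for cam in('top','scene'):
        C=cloud(cam,np.load(cam+'0_d.npy')).reshape(-1,3); c,s=np.cos(p[2]),np.sin(p[2]); D=C[:,:2]-p[:2]; x=D@[c,s];y=D@[-s,c]
        for a in(-37,0,37):
            m=(abs(x-a)<8)&(abs(y)<60)&(C[:,2]>52)&(C[:,2]<66); print(cam,a,m.sum(), np.round([y[m].min(),y[m].max(),np.median(C[m,2])]) if m.any() else '')
    C=cloud('top',np.load('top0_d.npy')).reshape(-1,3); m=(abs(C[:,0]-457)<12)&(C[:,1]>-310)&(C[:,1]<-170)&(C[:,2]>13)&(C[:,2]<23); print('blade line',np.polyfit(C[m,1],C[m,0],1), C[m,1].max())
    C=cloud('scene',np.load('scene0_d.npy')).reshape(-1,3); m=(abs(C[:,0]-457)<15)&(C[:,1]>-310)&(C[:,1]<-170)&(C[:,2]>14)&(C[:,2]<23); print('blade line',np.polyfit(C[m,1],C[m,0],1), C[m,1].max())
E
python3 fit.py
```

```text
[612.11674212  85.00184863] 10.850796075200604 270.7444545304393 1247
[616.47173168  83.06060545] 11.139745390791326 (np.float64(213.9646605547159), 854)
top -37 52 [-53.  52.  60.]
top 0 20 [-48.   8.  61.]
top 37 30 [-28.  60.  62.]
scene -37 118 [-59.  55.  60.]
scene 0 123 [-58.  55.  59.]
scene 37 122 [-60.  57.  61.]
blade line [-1.03540565e-03  4.56995176e+02] -181.00366016629948
blade line [-1.54961612e-02  4.58090769e+02] -183.66458810929083
```

Request:
drive_tool --gripper '[0,0,0,0,0,0,0,0,0,0]' --pt "0 0 0" --pt "0 0 0" --pt "0 0 0" --pt "0 0 0" --pt "0 0 0" --pt "0 0 0" --pt "0 0 0" --pt "0 0 0" --pt "0 0 0" --pt "0 0 0" --turn '[6.62,6.62,6.62,6.62,6.62,6.62,6.62,6.62,6.62,6.62]'

```text
time_s: 2.33
eef_pos: [211.6, 480.5, 231.3]
ee_rot: [0.707, -0.707, 0.002, -0.002]
force: [-0.2, 0.8, 0.5]
grip_width: 0.999
```

Request:
drive_tool --gripper '[0,0,0,0,0,0,0,0,0,0,0,0,0,0,0,0,0,0,0,0]' --pt "0.0123 0 -0.0372" --pt "0.0123 0 -0.0372" --pt "0.0123 0 -0.0372" --pt "0.0123 0 -0.0372" --pt "0.0123 0 -0.0372" --pt "0.0123 0 -0.0372" --pt "0.0123 0 -0.0372" --pt "0.0123 0 -0.0372" --pt "0.0123 0 -0.0372" --pt "0.0123 0 -0.0372" --pt "0.0123 0 -0.0372" --pt "0.0123 0 -0.0372" --pt "0.0123 0 -0.0372" --pt "0.0123 0 -0.0372" --pt "0.0123 0 -0.0372" --pt "0.0123 0 -0.0372" --pt "0.0123 0 -0.0372" --pt "0.0123 0 -0.0372" --pt "0.0123 0 -0.0372" --pt "0.0123 0 -0.0372" --turn '[0,0,0,0,0,0,0,0,0,0,0,0,0,0,0,0,0,0,0,0]'

```text
time_s: 4.0
eef_pos: [458.2, -265.4, 231.3]
ee_rot: [-0.707, 0.707, 0.0, -0.0]
force: [0.5, 0.6, 0.6]
grip_width: 0.998
```

```bash
python3 -c "
from h import *
pose()"
```

```text
t 4.0 pos [ 458.2 -265.4  231.3] q [-7.071e-01  7.071e-01  1.000e-04 -0.000e+00] F [0.5 0.6 0.6] w 0.998 j [-0.75  0.32  1.48  0.    1.33 -0.75]
```

Request:
drive_tool --gripper '[0,0,0,0,0,0,0,0,0.5,1,1,1,1,1,1]' --pt "0 0.032 0" --pt "0 0.032 0" --pt "0 0.032 0" --pt "0 0.032 0" --pt "0 0.032 0" --pt "0 0.032 0" --pt "0 0.02 0" --pt "0 0.014 0" --pt "0 0 0" --pt "0 0 0" --pt "0 0 0" --pt "0 0 0" --pt "0 0 0" --pt "0 0 0" --pt "0 0 0" --turn '[0,0,0,0,0,0,0,0,0,0,0,0,0,0,0]' --force 50

```text
time_s: 5.25
eef_pos: [458.3, -263.6, 5.8]
ee_rot: [-0.707, 0.707, 0.001, 0.0]
force: [1.6, 0.7, 1.3]
grip_width: 0.098
```

```bash
python3 -c "
from h import *
pose(); snap('top','t1'); snap('scene','s1')"
```

```text
t 5.25 pos [ 458.3 -263.6    5.8] q [-7.069e-01  7.074e-01  5.000e-04  1.000e-04] F [1.6 0.7 1.3] w 0.098 j [-0.74  0.61  1.71  0.    0.82 -0.74]
```

View pics/s1.png

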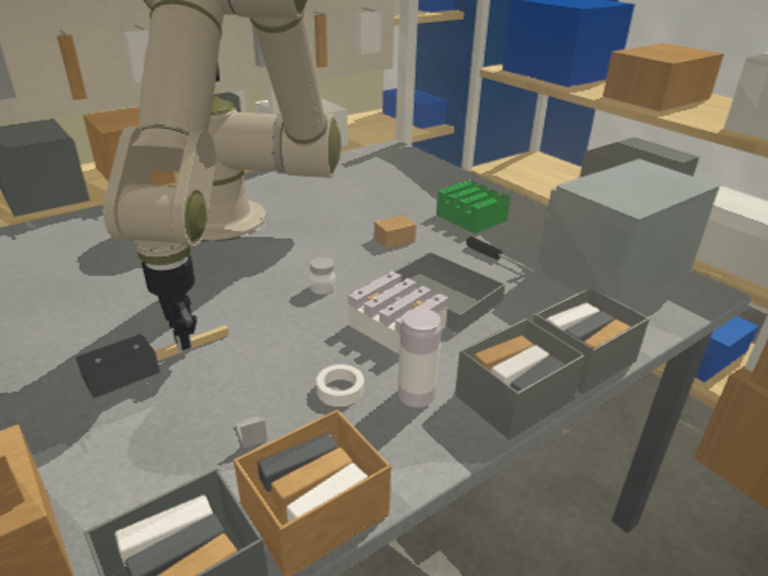

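Request:
drive_tool --gripper '[1,1,1,1,1,1,1,1,1,1,1,1,1]' --pt "0 0 0.006" --pt "0 0 0.014" --pt "0 0 0.015" --pt "0 0 0.015" --pt "0 0 0.015" --pt "0 0 0.015" --pt "0 0 0.015" --pt "0 0 0.015" --pt "0 0 0.015" --pt "0 0 0.015" --pt "0 0 0.01" --pt "0 0 0" --pt "0 0 0" --turn '[0,0,0,0,0,0,0,0,0,0,0,0,0]'

```text
time_s: 6.43
eef_pos: [457.7, -112.1, 5.3]
ee_rot: [0.708, -0.707, -0.0, 0.001]
force: [-0.4, 2.6, 5.2]
grip_width: 0.094
```

```bash
python3 -c "
from h import *
pose(); snap('scene','s2')"
```

```text
t 6.43 pos [ 457.7 -112.1    5.3] q [ 7.075e-01 -7.067e-01 -3.000e-04  9.000e-04] F [-0.4  2.6  5.2] w 0.094 j [-0.49  0.52  1.88  0.    0.74 -0.49]
```

View pics/s2.png

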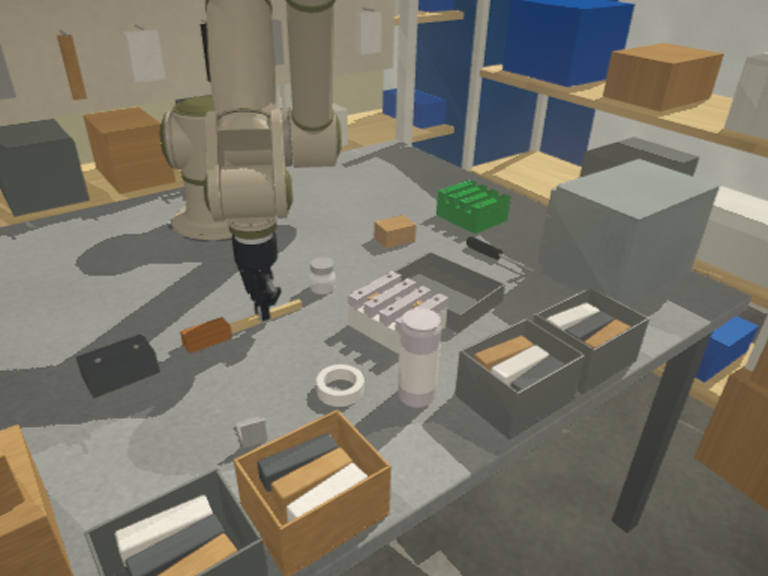

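Request:
drive_tool --gripper '[0.6,0.3,0,0,0,0,0,0,0,0]' --pt "0 0 0" --pt "0 0 0" --pt "0 0 0" --pt "0 0 0" --pt "0 0 0" --pt "0 -0.03 0" --pt "0 -0.03 0" --pt "0 -0.03 0" --pt "0 -0.03 0" --pt "0 0 0" --turn '[0,0,0,0,0,0,0,0,0,0]'

```text
time_s: 7.32
eef_pos: [460.1, -114.5, 130.3]
ee_rot: [-0.706, 0.709, 0.003, 0.003]
force: [0.0, 0.2, 0.4]
grip_width: 0.999
```

```bash
python3 - <<'E'
from h import *
pose(); im,d=snap('top','t3')
C=cloud('top',d).reshape(-1,3)
m=(abs(C[:,0]-457)<40)&(C[:,1]>-290)&(C[:,1]<-160)&(C[:,2]>24)&(C[:,2]<36); print(m.sum(),cv2.minAreaRect(C[m][:,:2].astype(np.float32)))
m=(abs(C[:,0]-457)<12)&(C[:,1]>-170)&(C[:,1]<0)&(C[:,2]>13)&(C[:,2]<22);print('blade line',m.sum(),np.polyfit(C[m,1],C[m,0],1), C[m,1].max())
E
```

```text
t 7.32 pos [ 460.1 -114.5  130.3] q [-0.7056  0.7086  0.003   0.0026] F [0.  0.2 0.4] w 0.999 j [-0.49  0.31  1.79 -0.    1.03 -0.49]
0 ((0.0, 0.0), (0.0, 0.0), 0.0)
blade line 28 [-3.93598658e-02  4.53439283e+02] -31.908027329755797
```

View pics/t3.png

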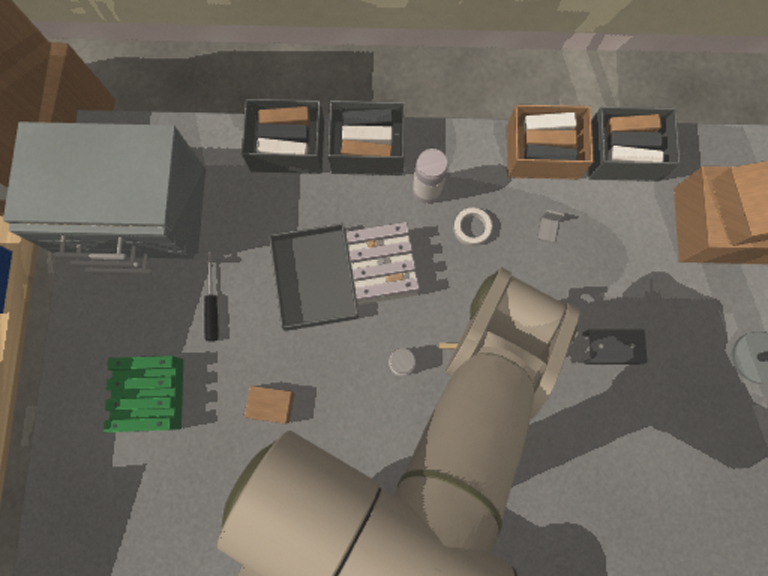

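Request:
drive_tool --gripper '[0,0,0,0,0,0,0,0,0,0,1,1,1,1,1,1,1]' --pt "0 0 -0.031" --pt "0 0 -0.031" --pt "0 0 -0.031" --pt "0 0 0" --pt "0 0.031 0" --pt "0 0.031 0" --pt "0 0.031 0" --pt "0 0.02 0" --pt "0 0.011 0" --pt "0 0 0" --pt "0 0 0" --pt "0 0 0" --pt "0 0 0" --pt "0 0 0" --pt "0 0 0" --pt "0 0 0" --pt "0 0 0" --turn '[0,0,0,0,0,0,0,0,0,0,0,0,0,0,0,0,0]' --force 90

```text
time_s: 8.78
eef_pos: [458.7, -206.8, 2.6]
ee_rot: [-0.707, 0.708, 0.001, 0.0]
force: [-1.0, 0.9, 6.9]
grip_width: 0.406
```

```bash
python3 -c "
from h import *
pose(); snap('scene','s4')"
```

```text
t 8.78 pos [ 458.7 -206.8    2.6] q [-7.066e-01  7.076e-01  9.000e-04  5.000e-04] F [-1.   0.9  6.9] w 0.406 j [-0.66  0.58  1.79  0.    0.77 -0.66]
```

View pics/s4.png

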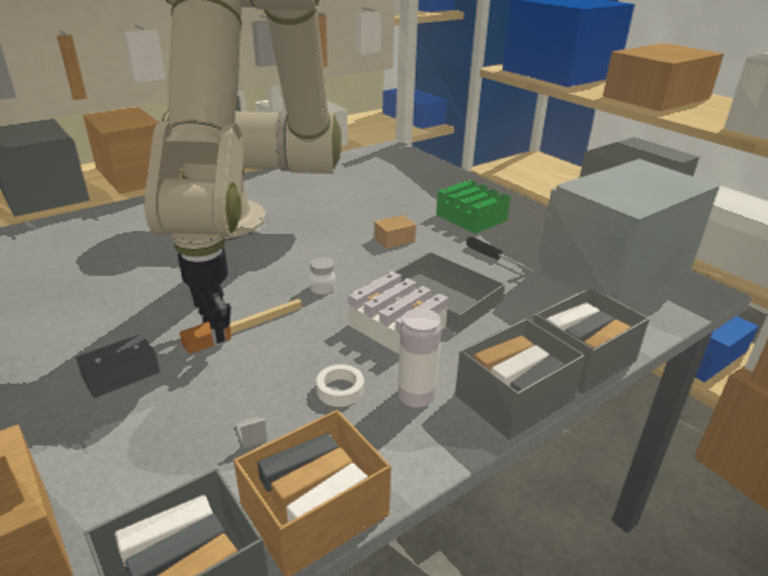

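Request:
drive_tool --gripper '[1,1,1,1,1,1,1,1,1,1,1,1,1,1]' --pt "0 -0.01 0" --pt "0 -0.025 0" --pt "0 -0.025 0" --pt "0 -0.025 0" --pt "0 -0.015 0" --pt "0.0277 0 0.0049" --pt "0.0277 0 0.0049" --pt "0.0277 0 0.0049" --pt "0.0277 0 0.0049" --pt "0.0277 0 0.0049" --pt "0.0277 0 0.0049" --pt "0 0 0" --pt "0 0 0" --pt "0 0 0" --turn '[0,0,0,0,0,0,0,0,-2.7,-2.7,-2.7,-2.7,0,0]'

```text
time_s: 10.0
eef_pos: [622.9, -172.9, 101.6]
ee_rot: [0.704, -0.704, -0.066, 0.066]
force: [-0.4, -0.3, -1.0]
grip_width: 0.406
```

```bash
python3 - <<'E'
from h import *
pose(); im,d=snap('top','t5'); snap('scene','s5')
cv2.imwrite('pics/t5c.png',cv2.resize(im[110:260,220:400,::-1],None,fx=4,fy=4,interpolation=cv2.INTER_CUBIC))
E
```

```text
t 10.0 pos [ 622.9 -172.9  101.6] q [ 0.704  -0.7039 -0.0661  0.0665] F [-0.4 -0.3 -1. ] w 0.406 j [-0.45  0.69  1.25 -0.    1.2  -0.64]
```

View pics/t5c.png

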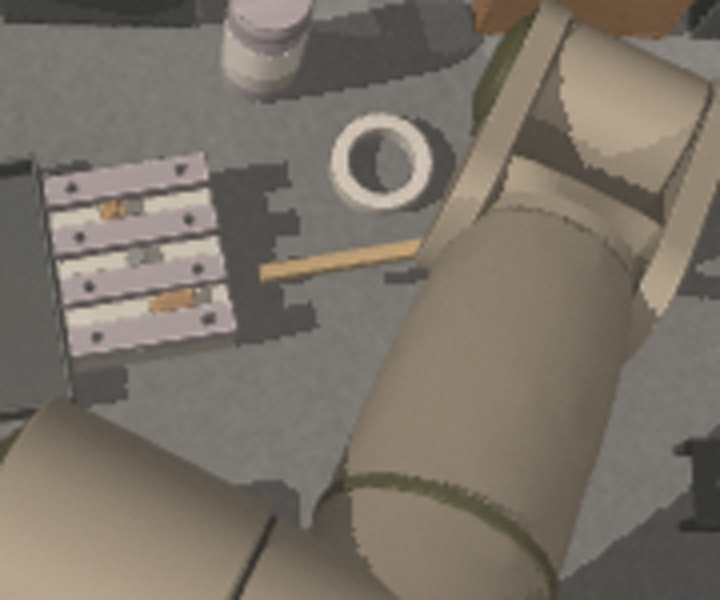

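View pics/s5.png

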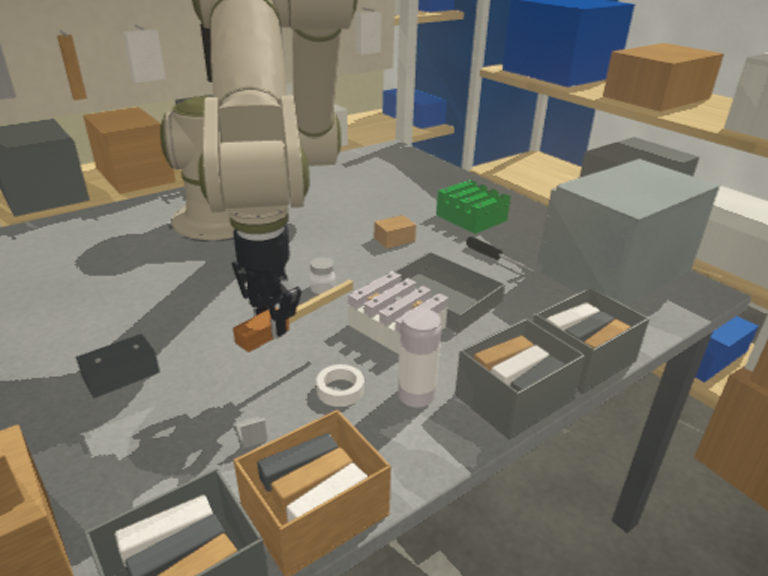

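```bash
cat > tip.py <<'E'
from h import *
import sys
from fit import fit
from scipy.spatial.transform import Rotation as R
def run(name,zc,cams=('top','scene')):
    s=pose(); q=s['ee_rot']; M=R.from_quat([q[1],q[2],q[3],q[0]]).as_matrix(); yaw=np.degrees(np.arctan2(M[1,0],M[0,0])); print('yaw',round(yaw,2))
    for cam in cams:
        im,d=snap(cam,name+cam); S,_=[*fit(np.load(cam+'0_d.npy'),cam)][:2]
        C=cloud(cam,d); hsv=cv2.cvtColor(im,cv2.COLOR_RGB2HSV)
        wood=(hsv[...,0]>8)&(hsv[...,0]<24)&(hsv[...,1]>70)&(hsv[...,2]>80)
        c,sn=np.cos(S[2]),np.sin(S[2]); D=C[...,:2]-S[:2]; x=D@[c,sn]; y=D@[-sn,c]; z=C[...,2]
        m=wood&(abs(x)<80)&(y>-190)&(y<70)&(abs(z-zc)<9)
        if m.sum()<10: print(cam,'few',m.sum()); continue
        X,Y,Z=x[m],y[m],z[m]
        # top-face
        k=abs(Z-np.polyval(np.polyfit(Y,Z,1),Y))<4
        X,Y,Z=X[k],Y[k],Z[k]
        a=np.polyfit(Y,X,1); b=np.polyfit(Y,Z,1); t=Y.max()
        print(cam,'n',len(X),'shelf',np.round(S[:2],1),round(np.degrees(S[2]),2),'tipY',round(t,1),'xTip',round(np.polyval(a,t),1),'slope deg',round(np.degrees(np.arctan(a[0])),2),'zTip',round(np.polyval(b,t),1),'z slope',round(b[0],4),'zmax',Z.max().round(1))
if __name__=='__main__': run(sys.argv[1],float(sys.argv[2]))
E
python3 tip.py m6 116
```

```text
t 10.1 pos [ 622.7 -173.3  101.8] q [-0.704   0.704   0.0661 -0.0662] F [-1.3  0.1 -1.3] w 0.405 j [-0.45  0.69  1.25 -0.    1.2  -0.64]
yaw 10.73
top n 138 shelf [612.1  85. ] 10.85 tipY -78.6 xTip -39.8 slope deg 0.18 zTip 117.4 z slope 0.002 zmax 120.7
scene n 160 shelf [616.5  83.1] 11.14 tipY -81.4 xTip -39.8 slope deg 0.08 zTip 116.9 z slope 0.0103 zmax 119.2
```

Request:
drive_tool --gripper '[1,1,1,1,1]' --pt "0.0028 0.018 0" --pt "0 0.018 0" --pt "0 0.017 0" --pt "0 0 0" --pt "0 0 0" --turn '[0,0,0,0,0]'

```text
time_s: 10.62
eef_pos: [625.6, -172.6, 48.2]
ee_rot: [0.704, -0.704, -0.066, 0.067]
force: [-0.2, -0.0, -0.7]
grip_width: 0.403
```

```bash
python3 tip.py m7 64; python3 - <<'E'
from h import *
for n,(r0,r1,c0,c1) in {'top':(130,230,220,350),'scene':(170,260,170,310)}.items():
    im=np.load(f'm7{n}_i.npy'); cv2.imwrite(f'pics/m7c{n}.png',cv2.resize(im[r0:r1,c0:c1,::-1],None,fx=5.5,fy=5.5,interpolation=cv2.INTER_CUBIC))
E
```

```text
t 10.62 pos [ 625.6 -172.6   48.2] q [ 0.7042 -0.7037 -0.0661  0.0669] F [-0.2 -0.  -0.7] w 0.403 j [-0.45  0.76  1.28 -0.    1.1  -0.64]
yaw 10.79
top n 179 shelf [612.1  85. ] 10.85 tipY 22.0 xTip -4.4 slope deg 12.07 zTip 60.4 z slope -0.0237 zmax 68.0
scene n 177 shelf [616.5  83.1] 11.14 tipY 21.6 xTip -2.5 slope deg 11.92 zTip 61.6 z slope -0.013 zmax 66.8
```

View pics/m7ctop.png

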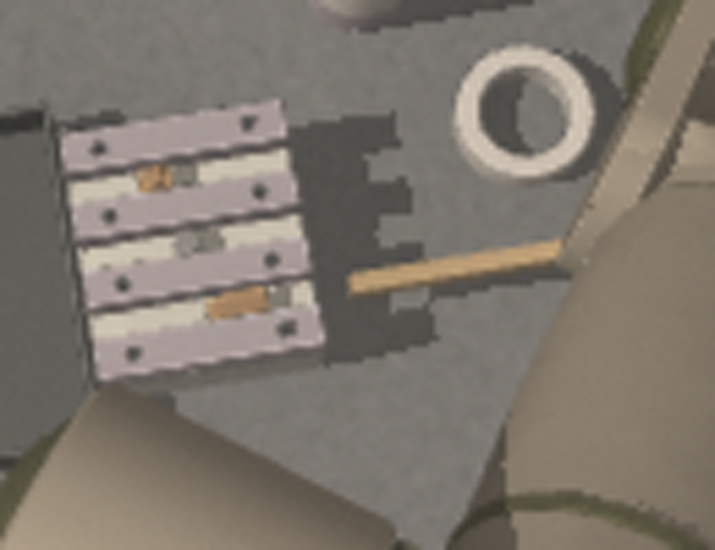

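View pics/m7cscene.png

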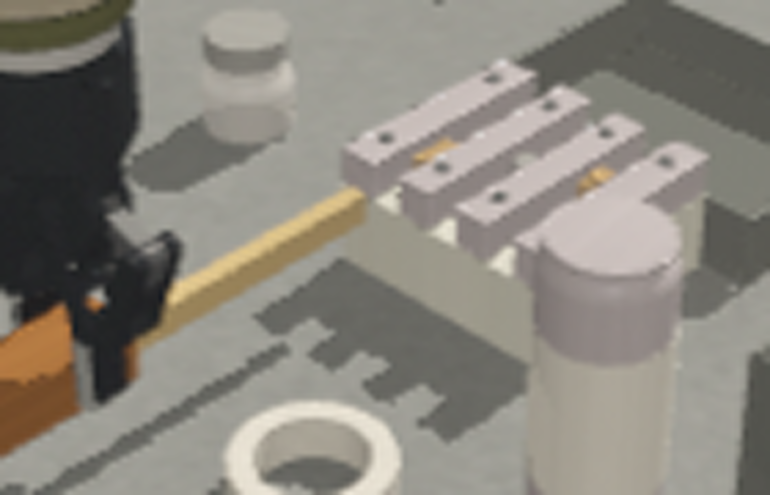

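```bash
sed -i 's/(y<70)/(y<-63)/' tip.py; python3 - <<'E'
import tip
from h import *
tip.run('m8',64)
E
```

```text
t 10.72 pos [ 626.6 -172.9   49.8] q [-0.7036  0.7044  0.0672 -0.066 ] F [ 0.2  0.3 -0.4] w 0.408 j [-0.45  0.76  1.28  0.    1.1  -0.64]
yaw 10.81
top n 119 shelf [612.1  85. ] 10.85 tipY -80.7 xTip -36.3 slope deg 0.03 zTip 64.8 z slope -0.0064 zmax 68.5
scene n 153 shelf [616.5  83.1] 11.14 tipY -79.4 xTip -36.4 slope deg -0.04 zTip 64.2 z slope -0.0033 zmax 67.2
```

Request:
drive_tool --gripper '[1,1,1,1,1,1]' --pt "-0.0005 0 0.006" --pt "0 0 0.008" --pt "0 0 0.008" --pt "0 0 0.008" --pt "0 0 0.008" --pt "0 0 0" --turn '[0,0,0,0,0,0]'

```text
time_s: 11.32
eef_pos: [618.2, -133.2, 48.4]
ee_rot: [0.704, -0.704, -0.067, 0.068]
force: [-1.0, -0.5, -2.1]
grip_width: 0.408
```

```bash
python3 - <<'E'
from h import *
pose()
for n,(r0,r1,c0,c1) in {'top':(130,230,220,350),'scene':(170,260,170,310)}.items():
    im,_=snap(n,'m9'+n); cv2.imwrite(f'pics/m9c{n}.png',cv2.resize(im[r0:r1,c0:c1,::-1],None,fx=5.5,fy=5.5,interpolation=cv2.INTER_CUBIC))
E
```

```text
t 11.32 pos [ 618.2 -133.2   48.4] q [ 0.7041 -0.7037 -0.0672  0.0675] F [-1.  -0.5 -2.1] w 0.408 j [-0.4   0.73  1.34  0.    1.07 -0.59]
```

View pics/m9ctop.png

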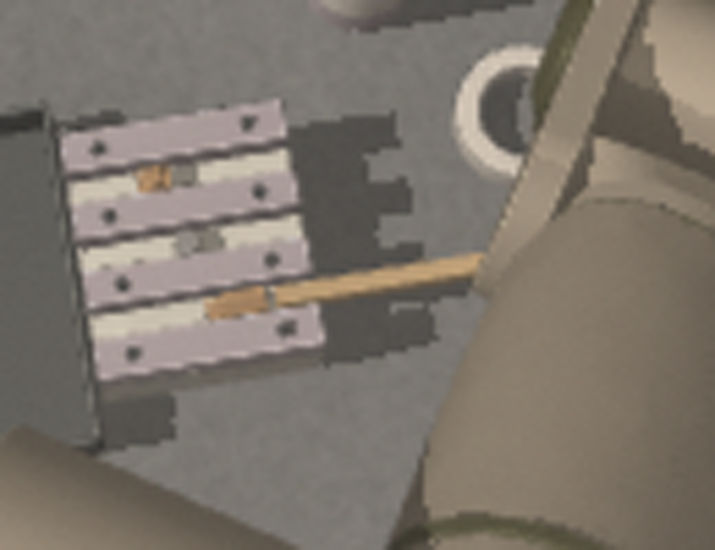

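The blade tip is in the near slot at crop px (275,293), just behind the long chip, and there is no side force. I'll push on.

Request:
drive_tool --gripper '[1,1,1,1,1,1,1,1,1,1,1,1,1,1,1]' --pt "0 0 0.008" --pt "0 0 0.008" --pt "0 0 0.008" --pt "0 0 0.008" --pt "0 0 0.008" --pt "0 0 0.008" --pt "0 0 0.008" --pt "0 0 0.008" --pt "0 0 0.008" --pt "0 0 0.008" --pt "0 0 0.008" --pt "0 0 0.008" --pt "0 0 0.008" --pt "0 0 0.001" --pt "0 0 0" --turn '[0,0,0,0,0,0,0,0,0,0,0,0,0,0,0]'

```text
time_s: 12.67
eef_pos: [598.7, -31.6, 48.3]
ee_rot: [-0.704, 0.704, 0.067, -0.067]
force: [-0.9, 0.9, -0.2]
grip_width: 0.403
```

```bash
python3 - <<'E'
from h import *
pose()
for n,(r0,r1,c0,c1) in {'top':(130,230,180,310),'scene':(160,250,200,340)}.items():
    im,_=snap(n,'m10'+n); cv2.imwrite(f'pics/m10c{n}.png',cv2.resize(im[r0:r1,c0:c1,::-1],None,fx=5.5,fy=5.5,interpolation=cv2.INTER_CUBIC))
E
```

```text
t 12.67 pos [598.7 -31.6  48.3] q [-0.7039  0.7039  0.067  -0.067 ] F [-0.9  0.9 -0.2] w 0.403 j [-0.25  0.67  1.46 -0.    1.01 -0.44]
```

View pics/m10ctop.png

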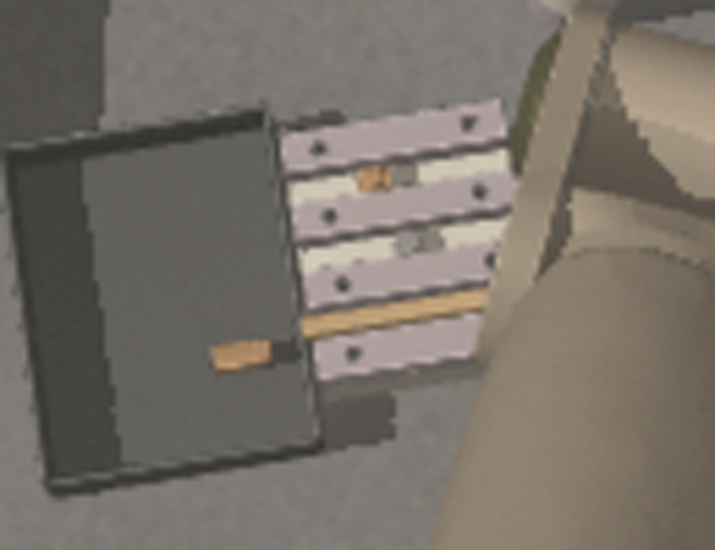

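View pics/m10cscene.png

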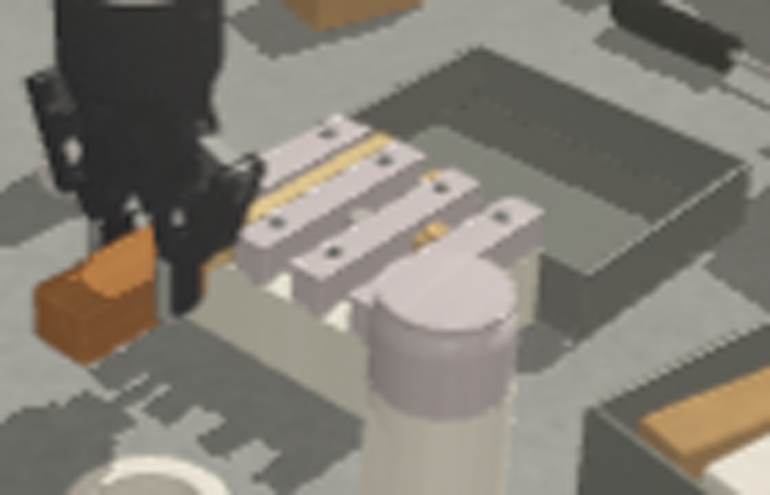

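The long chip is lying in the bin at crop px (240,355). I'll retract, raise a little and shift 74 mm to the far slot.

Request:
drive_tool --gripper '[1,1,1,1,1,1,1,1,1,1,1,1,1,1,1,1,1,1,1,1]' --pt "0 0 -0.012" --pt "0 0 -0.012" --pt "0 0 -0.012" --pt "0 0 -0.012" --pt "0 0 -0.012" --pt "0 0 -0.012" --pt "0 0 -0.012" --pt "0 0 -0.012" --pt "0 0 -0.012" --pt "0 0 -0.012" --pt "0 0 -0.012" --pt "0 0 -0.012" --pt "0 -0.01 0" --pt "0 -0.01 0" --pt "0.02 0 0" --pt "0.02 0 0" --pt "0.02 0 0" --pt "0.014 0 0" --pt "0 0 0" --pt "0 0 0" --turn '[0,0,0,0,0,0,0,0,0,0,0,0,0,0,0,0,0,0,0,0]'

```text
time_s: 14.43
eef_pos: [698.7, -158.8, 68.9]
ee_rot: [-0.704, 0.704, 0.067, -0.067]
force: [-0.5, 0.3, -1.6]
grip_width: 0.405
```

Request:
drive_tool --gripper '[1,1,1,1]' --pt "0 0.01 0" --pt "0 0.01 0" --pt "0 0 0" --pt "0 0 0" --turn '[0,0,0,0]'

```text
time_s: 14.77
eef_pos: [697.6, -159.6, 47.2]
ee_rot: [0.704, -0.704, -0.066, 0.067]
force: [0.1, -0.1, -0.3]
grip_width: 0.401
```

```bash
python3 - <<'E'
import tip
from h import *
tip.run('m11',64)
for n,(r0,r1,c0,c1) in {'top':(130,230,220,350),'scene':(170,260,170,310)}.items():
    im=np.load(f'm11{n}_i.npy'); cv2.imwrite(f'pics/m11c{n}.png',cv2.resize(im[r0:r1,c0:c1,::-1],None,fx=5.5,fy=5.5,interpolation=cv2.INTER_CUBIC))
E
```

```text
t 14.77 pos [ 697.6 -159.6   47.2] q [ 0.7043 -0.7036 -0.0659  0.0674] F [ 0.1 -0.1 -0.3] w 0.401 j [-0.39  0.91  1.01 -0.    1.23 -0.58]
yaw 10.81
top n 116 shelf [612.1  85. ] 10.85 tipY -79.8 xTip 35.9 slope deg 0.11 zTip 62.5 z slope -0.0081 zmax 66.5
scene n 160 shelf [616.5  83.1] 11.14 tipY -81.1 xTip 36.1 slope deg -0.02 zTip 63.5 z slope 0.0058 zmax 65.9
```

View pics/m11ctop.png

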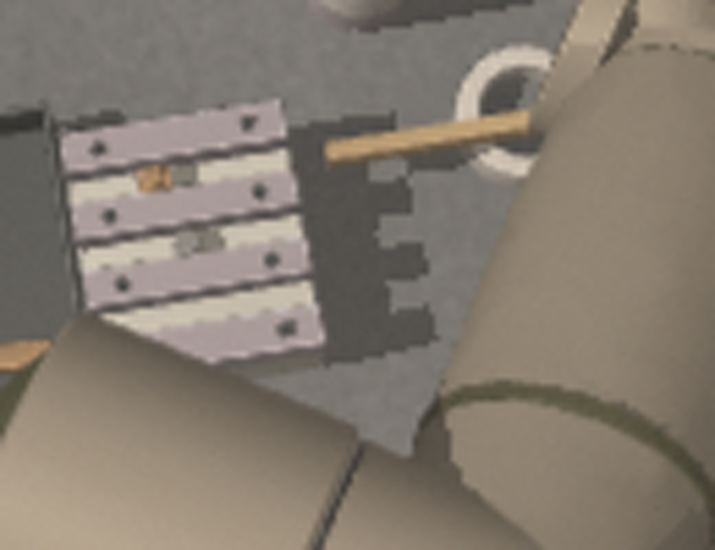

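View pics/m11scene.png

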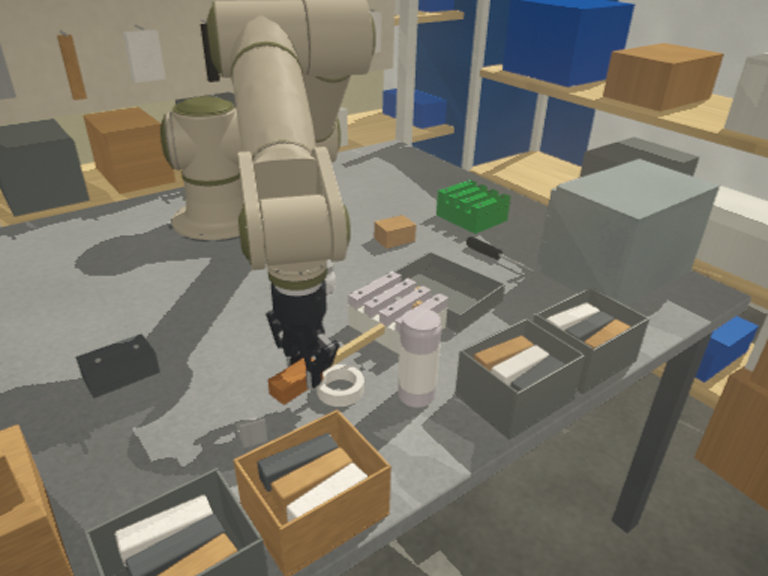

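Request:
drive_tool --gripper '[1,1,1,1,1,1,1]' --pt "0.0008 -0.001 0.006" --pt "0 0 0.008" --pt "0 0 0.008" --pt "0 0 0.008" --pt "0 0 0.008" --pt "0 0 0.008" --pt "0 0 0" --turn '[0,0,0,0,0,0,0]'

```text
time_s: 15.45
eef_pos: [690.4, -112.2, 49.4]
ee_rot: [0.704, -0.704, -0.067, 0.067]
force: [0.5, 0.1, -0.8]
grip_width: 0.407
```

```bash
python3 - <<'E'
from h import *
pose()
for n,(r0,r1,c0,c1) in {'top':(130,230,220,350),'scene':(130,280,140,330)}.items():
    im,_=snap(n,'m12'+n); cv2.imwrite(f'pics/m12c{n}.png',cv2.resize(im[r0:r1,c0:c1,::-1],None,fx=4,fy=4,interpolation=cv2.INTER_CUBIC))
E
```

```text
t 15.45 pos [ 690.4 -112.2   49.4] q [ 0.7041 -0.7037 -0.0673  0.0675] F [ 0.5  0.1 -0.8] w 0.407 j [-0.33  0.86  1.08  0.    1.2  -0.52]
```

View pics/m12ctop.png

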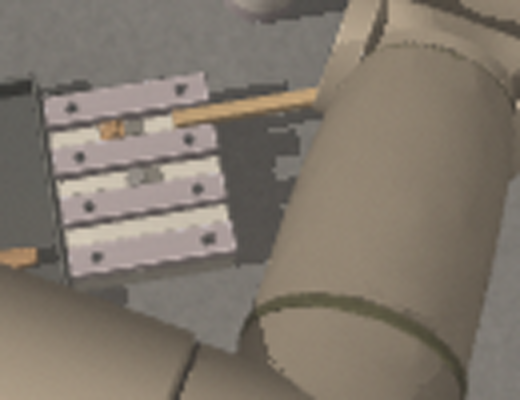

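View pics/m12cscene.png

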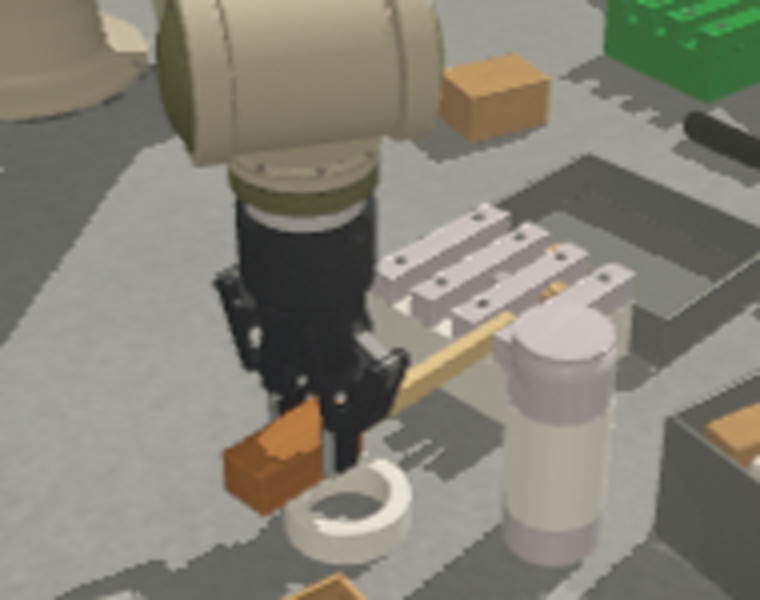

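The blade has entered the far slot at crop px (180,115). The wrist is well above the can, so I'll continue.

Request:
drive_tool --gripper '[1,1,1,1,1,1,1,1,1,1,1,1,1,1]' --pt "0 0 0.008" --pt "0 0 0.008" --pt "0 0 0.008" --pt "0 0 0.008" --pt "0 0 0.008" --pt "0 0 0.008" --pt "0 0 0.008" --pt "0 0 0.008" --pt "0 0 0.008" --pt "0 0 0.008" --pt "0 0 0.008" --pt "0 0 0.008" --pt "0 0 0" --pt "0 0 0" --turn '[0,0,0,0,0,0,0,0,0,0,0,0,0,0]'

```text
time_s: 16.72
eef_pos: [672.5, -19.6, 49.4]
ee_rot: [-0.704, 0.704, 0.067, -0.067]
force: [0.5, -0.6, -1.3]
grip_width: 0.405
```

```bash
python3 - <<'E'
from h import *
pose()
for n,(r0,r1,c0,c1) in {'top':(130,230,180,310),'scene':(130,280,160,350)}.items():
    im,_=snap(n,'m13'+n); cv2.imwrite(f'pics/m13c{n}.png',cv2.resize(im[r0:r1,c0:c1,::-1],None,fx=4,fy=4,interpolation=cv2.INTER_CUBIC))
E
```

```text
t 16.72 pos [672.5 -19.6  49.4] q [-0.7039  0.704   0.067  -0.067 ] F [ 0.5 -0.6 -1.3] w 0.405 j [-0.2   0.81  1.19 -0.    1.14 -0.39]
```

View pics/m13ctop.png

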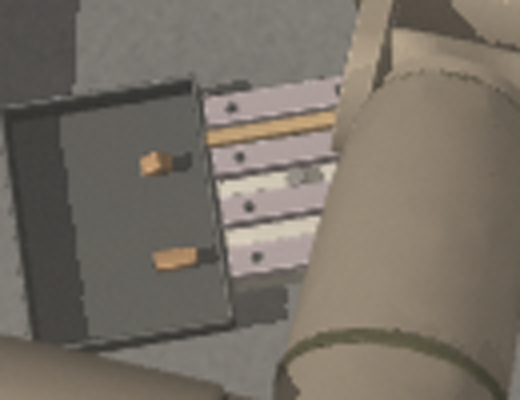

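View pics/m13cscene.png

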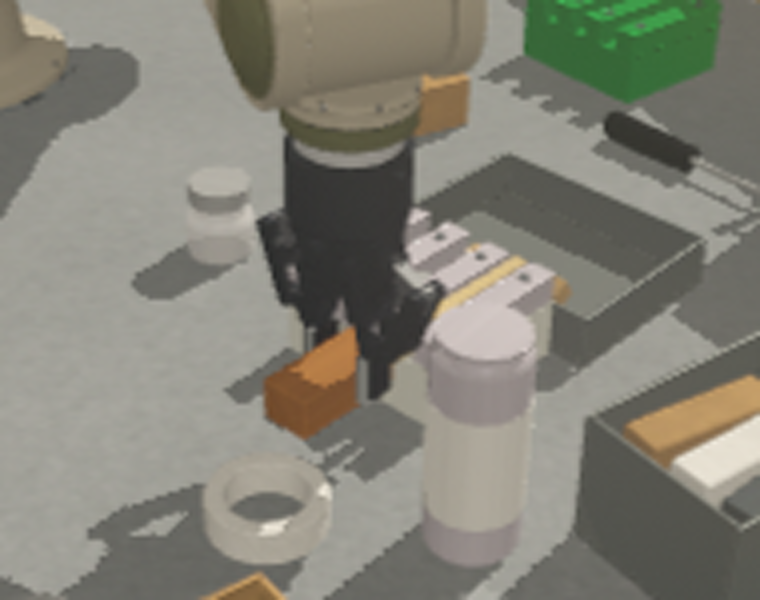

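Both chips are in the bin, at crop px (155,162) and (175,258). I'll withdraw the stick and lay it down in the open area.

Request:
drive_tool --gripper '[1,1,1,1,1,1,1,1,1,1,1,1,1,1,1,1]' --pt "0 0 -0.01" --pt "0 0 -0.012" --pt "0 0 -0.012" --pt "0 0 -0.012" --pt "0 0 -0.012" --pt "0 0 -0.012" --pt "0 0 -0.012" --pt "0 0 -0.012" --pt "0 0 -0.012" --pt "0 0 -0.012" --pt "0 0 -0.012" --pt "0 0 -0.012" --pt "0 -0.01 -0.005" --pt "0 -0.01 0" --pt "0 0 0" --pt "0 0 0" --turn '[0,0,0,0,0,0,0,0,0,0,0,0,0,0,0,0]'

```text
time_s: 18.15
eef_pos: [700.7, -163.9, 70.7]
ee_rot: [-0.704, 0.704, 0.068, -0.066]
force: [-0.6, 0.9, -1.6]
grip_width: 0.404
```

Request:
drive_tool --gripper '[1,1,1,1,1,1,1,1,1,1,1,1,1,1,1]' --pt "-0.02 0 0" --pt "-0.025 0 0" --pt "-0.025 0 0" --pt "-0.025 0 0" --pt "-0.025 0 0" --pt "-0.025 0 0" --pt "-0.025 0 0" --pt "-0.01 0 0" --pt "0 0 0" --pt "0 0.015 0" --pt "0 0.015 0" --pt "0 0.015 0" --pt "0 0.01 0" --pt "0 0.007 0" --pt "0 0 0" --turn '[0,0,0,0,0,0,0,0,0,0,0,0,0,0,0]'

```text
time_s: 19.4
eef_pos: [523.2, -197.6, 6.0]
ee_rot: [0.704, -0.703, -0.066, 0.067]
force: [0.1, -0.1, -1.1]
grip_width: 0.403
```

```bash
python3 - <<'E'
from h import *
pose(); snap('scene','s14')
E
```

```text
t 19.4 pos [ 523.2 -197.6    6. ] q [ 0.7044 -0.7035 -0.0664  0.0675] F [ 0.1 -0.1 -1.1] w 0.403 j [-0.57  0.66  1.61  0.    0.87 -0.76]
```

View pics/s14.png

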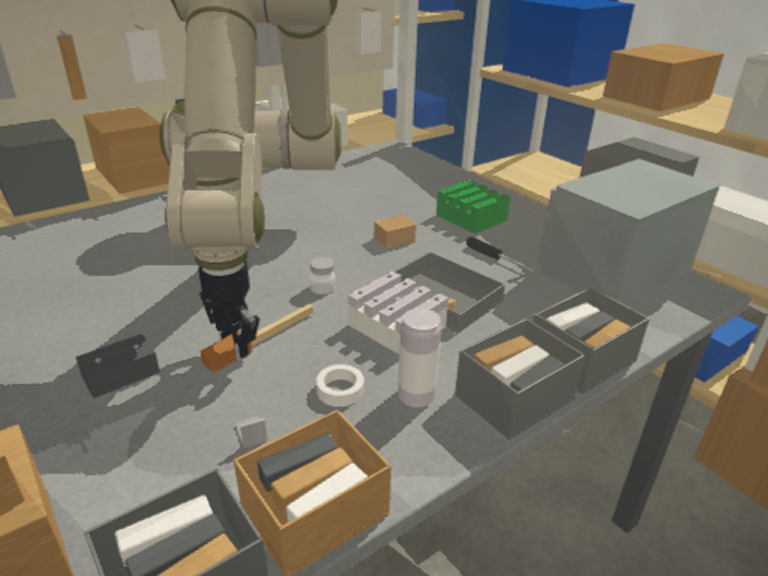

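Roughly 3 mm above the bench. I'll lower the last 2.5 mm, open and rise.

Request:
drive_tool --gripper '[1,1,0.6,0.3,0,0,0,0,0,0,0,0,0,0,0]' --pt "0 0.0025 0" --pt "0 0 0" --pt "0 0 0" --pt "0 0 0" --pt "0 0 0" --pt "0 0 0" --pt "0 0 0" --pt "0 0 0" --pt "0 -0.02 0" --pt "0 -0.03 0" --pt "0 -0.03 0" --pt "0 -0.03 0" --pt "0 -0.03 0" --pt "0 0 0" --pt "0 0 0" --turn '[0,0,0,0,0,0,0,0,0,0,0,0,0,0,0]'

```text
time_s: 20.7
eef_pos: [523.9, -198.5, 146.2]
ee_rot: [-0.703, 0.705, 0.068, -0.066]
force: [-1.4, 0.1, -1.2]
grip_width: 1.005
```

Request:
drive_tool --gripper '[0,0,0,0,0,0,0,0,0,0]' --pt "-0.03 0 -0.01" --pt "-0.03 0 -0.01" --pt "-0.03 0 -0.01" --pt "-0.03 0 -0.01" --pt "-0.03 0 -0.01" --pt "-0.02 0 -0.01" --pt "0 0 0" --pt "0 0 0" --pt "0 0 0" --pt "0 0 0" --turn '[0,0,0,0,0,0,0,0,0,0]'

```text
time_s: 21.53
eef_pos: [368.1, -288.5, 144.3]
ee_rot: [0.704, -0.704, -0.067, 0.067]
force: [0.3, -0.2, 0.3]
grip_width: 1.001
```

```bash
python3 - <<'E'
from h import *
pose(); snap('scene','s15');im,d=snap('top','t15')
for q in ['stick_tip','stick_grip','chip_long','chip_short','stop_pin','holder','can','tape_roll','bracket','screw_jar']:
    for n in ('top','scene'):
        for r in ctrl.pinpoint(n,q)[:1]: print(q,n,round(r['score'],2),np.round(c2w(n,r['centre'])))
cv2.imwrite('pics/t15c.png',cv2.resize(im[120:260,170:400,::-1],None,fx=3.4,fy=3.4,interpolation=cv2.INTER_CUBIC))
D=np.abs(im[165:185,240:275].astype(int)-np.load('top0_i.npy')[165:185,240:275]).max(); print('pin region max diff',D)
E
```

```text
t 21.53 pos [ 368.1 -288.5  144.3] q [ 0.7042 -0.7036 -0.067   0.0673] F [ 0.3 -0.2  0.3] w 1.001 j [-0.92  0.28  1.78  0.    1.08 -1.11]
stick_tip top 0.57 [488. -23.  14.]
stick_tip scene 0.96 [492. -23.  11.]
stick_grip top 0.77 [ 522. -210.   17.]
stick_grip scene 0.57 [545. 423.  -3.]
chip_long top 0.52 [554. 176.  19.]
chip_long scene 0.56 [629. 209.  16.]
chip_short scene 0.53 [615.  83.   0.]
stop_pin scene 0.42 [ 706. -257.    1.]
holder top 0.9 [ 459. -364.   -3.]
holder scene 0.69 [ 461. -369.    0.]
can top 0.69 [778.  -3.   2.]
can scene 0.95 [781.  -3.  -4.]
tape_roll top 0.8 [703. -94.   1.]
tape_roll scene 0.87 [699. -99.  -1.]
bracket top 0.48 [ 702. -258.   -0.]
bracket scene 0.79 [ 707. -256.    1.]
screw_jar top 0.75 [422.  39.   2.]
screw_jar scene 0.63 [423.  41.  -2.]
pin region max diff 82
```

View pics/t15c.png

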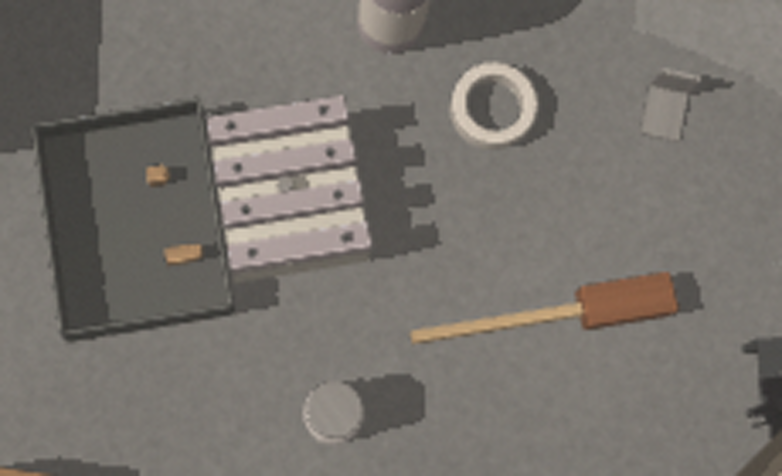

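View pics/s15.png

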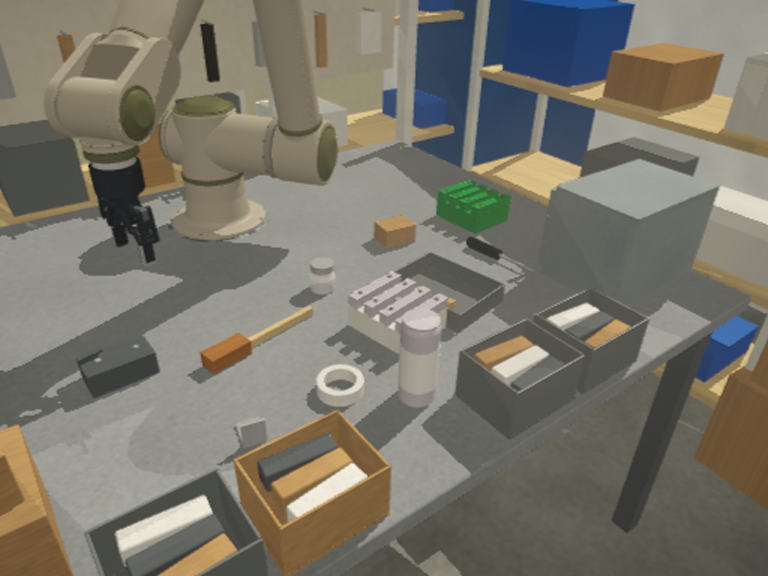

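The stick lies free on the bench, both chips are in the bin, and the pin is at px (255,174) as at the start. The bystanders have not moved. I'll hand in.

```bash
python3 -c "
from rig import ctrl
print(ctrl.finish_job())"
```

```text
the job is handed in; nothing more can be done
None
```

The job is done and handed in at about 22 s of the 62 s allowed; the hand-in gives no verdict. I drew the stick out by its blade, laid it down and let go. I then took it by the handle, pushed the long chip out of the near slot and the short chip out of the far slot, and laid the stick back on the open bench.

**Chips:** the last pictures show both lying in the bin.

**Stick:** it is flat and let go, about 160 mm from the holder. The networks put its tip 11–14 mm and its grip point 17 mm above the bench.

**Stop pin:** by eye it is at its original pixel in the top picture, about (255,174). The network did not find it: its only report (score 0.42) was at the bracket's place. A pixel comparison of that area showed differences up to 82. I put these down to neighbouring slots, where the chips left, but did not check further.

**Other things on the bench:** the tape roll, jar, can and bracket read within about 5 mm of their start positions. The carton and screwdriver were judged by eye only; neither was near the arm's path.

**Checks that disagreed:**
- The two cameras differed by about 4 mm on where the shelf piece stands. I steered the blade by its position relative to the slots in each picture, where both cameras agreed within 1 mm just before each entry.
- In the final check the network's chip readings were poor. Its two long-chip positions disagreed, and its only short-chip report was at the shelf piece, so for the chips I relied on the picture.

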